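Index the inspection camera over the memory module

ROBOT

A 6-joint arm with a two-finger parallel gripper is mounted at the origin on the work surface. World frame = base frame: x ahead of the robot, y to its left, z up, the work surface at z = 0. Lengths are in mm, angles in rad, forces in N, time in s.
With the tool pointing down it reaches from about 350 to 975 mm from the base axis. Payload 7.1 kg.
Tool frame: the origin (TCP) lies on the front face of the gripper's body, between the roots of the fingers; the fingertips stand 80 mm ahead of it and the grasp point (between the pads) lies 61 mm ahead of it (ctrl.tcp_to_grasp is the distance from the TCP to the grasp point, in mm); z points along the fingers, y is the direction in which the jaws open and shut (so a half turn about z gives the same grasp; the last joint's range is limited). The gripper opens to 88 mm and grips with 3 to 60 N. Pads are 20 mm wide; open, the fingers measure 115 mm over their backs; the gripper's body (75 mm by 178 mm) begins 61 mm behind the grasp point.
Start: joints at [-1.29, 0.423, 1.63, -0, 1.089, -0.019], TCP at [184.599, -597.1, 302.675] pointing down, gripper open.
Joint ranges: [-3, 3], [-0.9, 2.11], [0.09, 2.58], [-1.31, 4.45], [0.11, 2.69], [-2.54, 2.54]. Speed limits (rad/s): [2.39, 2.39, 3.01, 3.14, 3.14, 3.14].

INTERFACE

Orientations are given as a rotation vector (axis times angle).
In Python, from workcell import telemetry, get_image, ctrl gives the robot as it stands.
- The arm moves only by the tool send_rows, never from a script. Its argument "rows" is a list of rows, each a list of 5 numbers: the shift along the tool's x, y, z in m, then the turn about the tool's z in rad, then the opening, from -1 (shut) to 1 (fully open). A call has 1 to 5 rows; each row shifts and turns the commanded pose from where the row before left it, along the tool's axes as they then stand; what a row does not reach is not made up. A row lasts 1/10 s, in which the tool goes at most 50 mm and 8.59 degrees, less where a joint would pass 70% of its speed; a pose out of reach is approached as far as the arm can. A call with a gripper value outside its range is refused whole. The fingers move at their own pace and stop on an object; the grip force is fixed at half the most. Time passes only in rows, so rows that do not move let the fingers close. It gives the time, the measured TCP pose, the force and the opening at its end, in the units of the state.
- telemetry.get_obs(): the state, without advancing time (a new reading comes with each control period).
- get_image(name): name is "scene" or "side" or "wrist"; returns a dict with "color" (480x640x3 uint8, blue, green, red), "z_map" (480x640 float32, mm along the optical axis (not along the pixel's ray), 0 where there is no reading), "camera_matrix" (3x3 intrinsics, pixels), "rvec" (rotation vector, rad) and "tvec" (3), from world to camera coordinates, as OpenCV has them. Camera axes: x right, y down, z forward; pixel columns grow to the right and rows downward; lengths in mm; the calibration is good to about 2 mm. A picture is of the moment at which its call begins.
- ctrl.close_job(): hands the job in, once; it reports no verdict.
The state is a dict: "t": time; "qpos": joint angles; "qvel": joint speeds; "joint_torque": joint torques, N m; "ee_pos": TCP position; "orientation": TCP orientation; "ft_force": force on the tool from outside, world axes, zero at the start; "moment": the same for the moment, N m; "width": finger opening in mm.
Only numpy, scipy, OpenCV 4.12 (cv2) and the standard library are available. Lean on these libraries where they do the work, as an engineer would, in place of code of your own. Each camera call takes 0.05 s, during which the arm holds its last target.

TASK

The inspection camera's swing arm is locked by a spring pin. Hook a fingertip under the orange pull ring and lift the pin, swing the arm one hole so that the camera stands over the green memory module, then let the pin drop fully home in that hole and take the finger out of the ring. Do not shift or pick up anything else on the bench.

Things in the scene. Friction and masses are not known exactly. Their poses are not given: they have to be found in the camera images.
- pivot (a point): Vertical axis of the swing arm, 60 mm above the bench. Axes of the fixed stand: z up, index plate on its -x side. That flat aluminium sector plate, top 40 mm above the bench, lies 98 to 142 mm from the axis and has five 13 mm black holes on a 120 mm radius, 0.436 rad (25 degrees) apart. The arm starts locked in the middle hole.
- pull_ring (a point): Centre of the orange pull ring's opening (50 mm; ring of 6 mm bar, 62 mm outside); it rides with pin and arm. Axes: x level towards the pivot, z up. The ring leans 45 degrees, foot on the pin's top, upper edge leaning towards the pivot: a finger that points 45 degrees down and towards the pivot goes squarely through. Pin home: centre 112 mm above the bench, 100 mm from the pivot axis.
- bush (a point): Top of the brass bush in which the pin slides (26 mm across, 78 mm above the bench), on the pin's axis, 120 mm from the pivot. The white arm under it is 32 mm wide, its top 62 mm above the bench. A dark upright column, 16 mm thick and 173 mm high, stands on the arm 8 mm beyond the pivot axis.
- index_pin (a joint): Lift of the pin (m): 0 fully home, stop at 0.024. Its foot is 10 mm deep in the hole, so it is clear of the plate above 0.010; let go between holes it rides on the plate at 0.010 and drops in when it comes over a hole (1.5 mm play each way). The spring pulls it down with about 4 N when home, 8 N at the stop.
- swing_arm (a joint): Angle of the arm (rad), 0 in the middle hole, positive anticlockwise from above; holes at -0.872, -0.436, 0, 0.436, 0.872. Pin and camera are on opposite sides of the pivot: swinging the ring one way swings the camera the other. Light friction (about 1 N at the ring); it stays where it is left.
- lens (a point): Middle of the underside of the camera's ring light (black, 88 mm across, with a green camera on top), 132 mm above the bench, 160 mm from the pivot, opposite the pin; its axes turn with the arm.
- memory_carrier: Loose grey carrier, 90 x 60 x 13 mm, with a green memory module (68 x 30 mm, black chips); origin centre of the underside. It stands under the camera's place one hole to one side or the other.
- drive_carrier: Loose grey carrier of the same size with a silver drive block (60 x 40 mm, top 18 mm above the bench, white label); it stands one hole to the other side. Origin centre of the underside.
- flux_jar: Loose jar, 44 mm across, 50 mm high, beside the stand; origin centre of the underside.
- parts_cup: Loose white bowl, 70 mm across, 40 mm high, at the right; origin centre of the underside.
- screwdriver: Loose screwdriver with a red handle, lying at the right of the bench.
- spool_blue: Loose blue solder spool, 54 mm across, 32 mm high, at the left; origin centre of the underside.
- spool_orange: Loose orange solder spool, 54 mm across, 32 mm high, at the left; origin centre of the underside.

How it is judged (in metres and radians):
On the way, in this order (a step that is already met when the one before it is completed fails the run):
1. the pin is lifted clear of the middle hole (value of joint index_pin above 0.0095 m and value of joint swing_arm between -0.1 and 0.1 rad), for 0.1 s.
2. the arm is swung until the camera is over the memory module (horizontal distance between lens and memory_carrier below 0.035 m), for 0.1 s.
At the end, for the whole second after the job is handed in: The pin is home (less than 3 mm up) in the hole next to the middle one (arm within 0.03 rad of it) on the side that brings the camera over the memory module (lens within 35 mm of the carrier's centre, seen from above), the arm is at rest, and no loose thing has moved 20 mm (value of joint index_pin below 0.003 m and (value of joint swing_arm between 0.406 and 0.466 rad or value of joint swing_arm between -0.466 and -0.406 rad) and horizontal distance between lens and memory_carrier below 0.035 m and velocity of joint swing_arm between -0.05 and 0.05 rad/s and distance of each of memory_carrier, drive_carrier, flux_jar, parts_cup, screwdriver, spool_blue, spool_orange from where it was at the start of the episode below 0.02 m); the robot touches nothing.
It fails at once if the arm swung well past the next hole (value of joint swing_arm above 0.716 rad or value of joint swing_arm below -0.716 rad).
It fails at once if a loose thing was shifted, lifted or carried (distance of any of memory_carrier, drive_carrier, flux_jar, parts_cup, screwdriver, spool_blue, spool_orange from where it was at the start of the episode above 0.02 m).
It also fails if it takes over 45 s, if anything falls off the work surface, if the arm or the gripper's body presses on something with over 40 N, if the wrist force passes 120 N, or if a joint passes its speed limit or range.

## Working session

There is one attempt and no reset: what is moved stays moved. The work goes in short steps, Python scripts to look and compute and a tool call to move; the robot and the scene stay as the last step left them, time stands still between calls to the robot, and variables do not carry over. Pictures are saved under pics/ and viewed, and the job is handed in when it is done.

Besides the shell and the picture viewer there is one more tool, called after "Call:" as name([rows], argument=value, ...), one row to a line, values as JSON. send_rows: Moves the arm, as the interface text tells. Its arguments: {"type":"object","properties":{"rows":{"type":"array"}},"required":["rows"]}

```bash
ls; mkdir -p pics; cat > h.py <<'E'
import numpy as np,cv2
from scipy.spatial.transform import Rotation as R
from workcell import telemetry,get_image,ctrl
def cap(n,f):
    im=get_image(n); cv2.imwrite(f,im["color"]); np.savez(f.replace('.png','.npz'),**{k:np.asarray(v) for k,v in im.items()}); return im
def cloud(im):
    z=np.asarray(im["z_map"]);K=im["camera_matrix"];v,u=np.indices(z.shape)
    P=np.stack([(u-K[0,2])/K[0,0]*z,(v-K[1,2])/K[1,1]*z,z],-1)
    Rm=cv2.Rodrigues(np.asarray(im["rvec"],float))[0]
    return (P-np.asarray(im["tvec"]).ravel())@Rm
E
python3 - <<'E'
from h import *
for n in("scene","side","wrist"): cap(n,f"pics/{n}0.png")
o=telemetry.get_obs();print(o)
E
```

```text
pics
{'t': 0.15, 'qpos': array([-1.29000751e+00,  4.23650179e-01,  1.63047925e+00,  1.38848432e-05,
        1.08864125e+00, -1.89850907e-02]), 'qvel': array([-0.00100574, -0.0030184 , -0.00261355, -0.00146988, -0.00171298,
       -0.00029336]), 'joint_torque': array([-9.98777432e-04, -5.44985497e+01, -2.73919487e+01,  6.43994263e-02,
        2.05118739e-02, -9.60259558e-05]), 'ee_pos': array([ 184.50882621, -596.79521629,  302.10350311]), 'orientation': array([-3.10521407e+00, -4.68937931e-01,  2.22299967e-04]), 'ft_force': array([-0.76596286,  0.51772463,  0.08210917]), 'moment': array([ 0.04693529, -0.02254289, -0.01463327]), 'width': 88.23483335005656}
```

View pics/scene0.png

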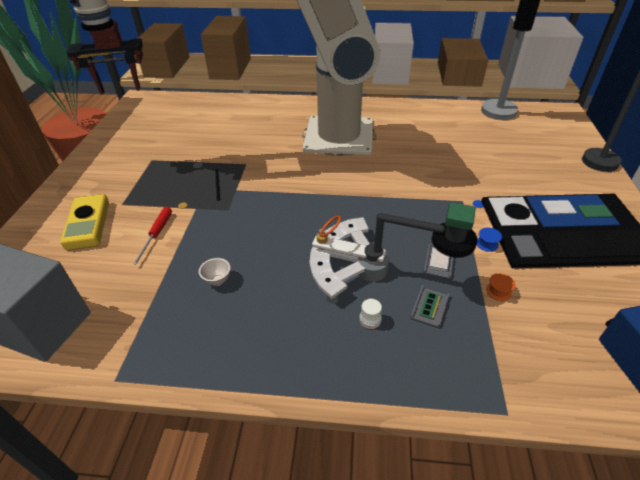

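View pics/side0.png

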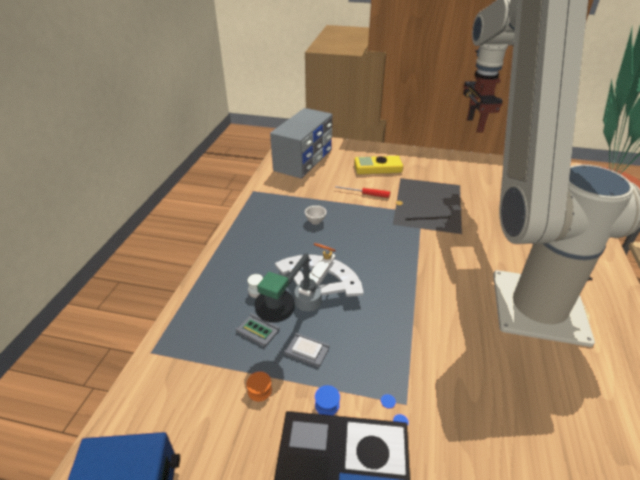

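View pics/wrist0.png

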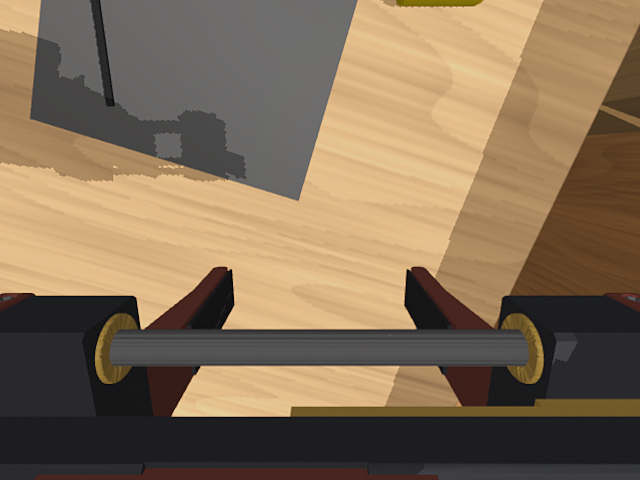

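The scene camera looks back at the robot, with image right being +y. The ring is near (330,225), the column at (377,235), the ring light at (455,240), the memory module at (432,305) and the jar at (371,313). Next I'll measure these positions.

```bash
python3 - <<'E'
from h import *
for n in("scene","side"):
    im=dict(np.load(f"pics/{n}0.npz")); P=cloud(im); hsv=cv2.cvtColor(im["color"],cv2.COLOR_BGR2HSV)
    print(n,"cam pos",-cv2.Rodrigues(im["rvec"])[0].T@im["tvec"].ravel())
    ok=im["z_map"]>0
    near=ok&(P[...,0]>300)&(P[...,0]<900)&(P[...,1]>-400)&(P[...,1]<450)
    H,S,V=hsv[...,0],hsv[...,1],hsv[...,2]
    Z=P[...,2]
    def rep(name,m):
        m=near&m
        if m.sum()<3: print(name,m.sum());return
        q=P[m];print(name,m.sum(),"med",np.median(q,0).round(1),"min",np.percentile(q,3,axis=0).round(1),"max",np.percentile(q,97,axis=0).round(1))
    rep("ring",(H<15)&(S>150)&(Z>80)&(Z<150)&(P[...,1]<100))
    rep("greencam",(H>45)&(H<90)&(S>80)&(Z>100))
    rep("greenmod",(H>35)&(H<90)&(S>80)&(Z<40)&(Z>0))
    rep("plate",(abs(Z-40)<4)&(S<60)&(V>130))
    rep("armtop",(abs(Z-62)<4)&(S<60)&(V>130))
    rep("ringlight",(Z>125)&(Z<165)&(V<60))
    rep("column top",(Z>165)&(Z<180)&(V<80))
    rep("brass",(H>10)&(H<28)&(S>80)&(Z>66)&(Z<85))
    if n=="scene":
        c=im["color"][190:350,290:520]; cv2.imwrite("pics/crop1.png",cv2.resize(c,None,fx=3.4,fy=3.4,interpolation=cv2.INTER_CUBIC))
    else:
        c=im["color"][200:400,200:400]; cv2.imwrite("pics/crop2.png",cv2.resize(c,None,fx=3,fy=3,interpolation=cv2.INTER_CUBIC))
E
```

```text
scene cam pos [1297.24042133   80.8758156   760.14776953]
ring 126 med [577.9  20.2 113.2] min [ 5.495e+02 -4.000e-01  9.370e+01] max [605.   40.4 134.3]
greencam 620 med [645.3 271.1 216.5] min [611.6 247.6 199.2] max [660.5 294.5 218.9]
greenmod 237 med [695.8 240.4  11.4] min [662.7 222.4   8.9] max [726.5 258.6  14.3]
plate 1932 med [627.6  35.1  40. ] min [ 474.2 -242.5   37.4] max [699.9  98.1  42.3]
armtop 500 med [585.   51.3  61.8] min [564.5 -15.9  58.7] max [609.3 135.3  64.2]
ringlight 1063 med [650.6 260.7 154.7] min [603.7 121.9 136.7] max [675.3 309.4 163.8]
column top 574 med [620.4 204.3 171.2] min [600.2 124.5 165.5] max [651.6 282.5 177.8]
brass 72 med [5.791e+02 4.000e-01 7.660e+01] min [567.4  -9.9  67.2] max [584.3  12.6  81.9]
side cam pos [390.74599618 897.27666237 868.6577396 ]
ring 15 med [573.1  39.2 132.5] min [555.2  36.3 127.3] max [588.5  43.3 135.3]
greencam 488 med [628.5 282.3 216.5] min [605.9 253.  202.4] max [651.5 301.1 219. ]
greenmod 88 med [689.7 241.   11.3] min [662.7 226.8   8.3] max [719.8 256.1  14.7]
plate 1367 med [550.3  45.8  40.1] min [ 469.5 -224.9   37. ] max [694.5 126.5  43. ]
armtop 327 med [580.6  54.9  62.2] min [5.562e+02 2.000e-01 5.870e+01] max [609.6 141.5  65. ]
ringlight 762 med [619.1 291.7 154.6] min [589.7 244.5 142.6] max [667.  315.5 162. ]
column top 155 med [612.5 279.2 170.2] min [593.5 136.6 166. ] max [644.6 292.8 179.1]
brass 49 med [567.7   7.3  76.8] min [559.4  -8.   67.7] max [580.1  12.6  82.1]
```

View pics/crop1.png

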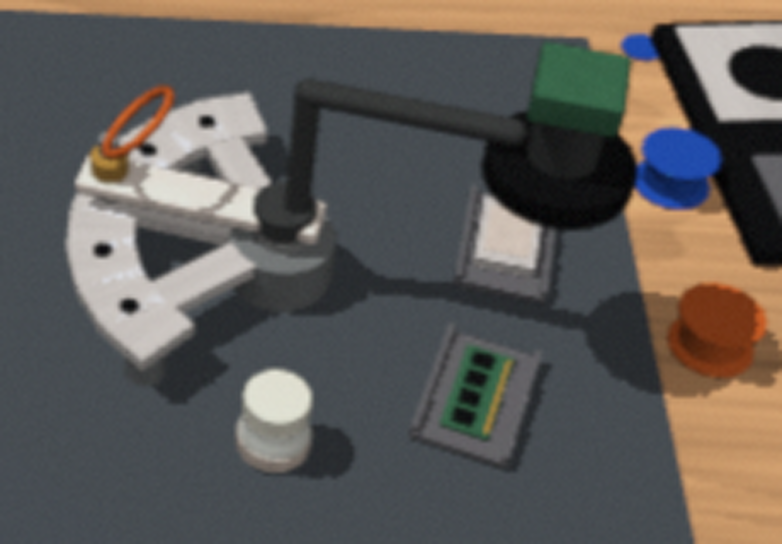

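View pics/crop2.png

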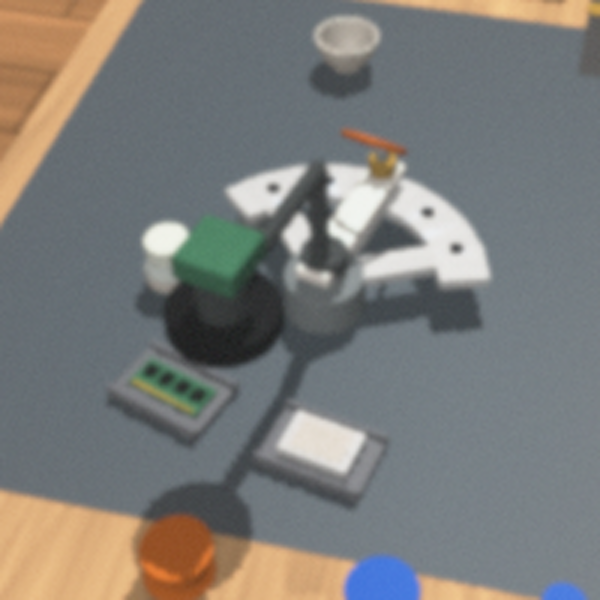

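Pivot is at about (600,119), with the pin-to-pivot direction about 77°. The memory module is on the arm = −0.436 side (clockwise). The rows keep the tool vertical, so I'll put one finger through the ring and pinch its upper bar. First I'll refine the fit.

```bash
cat >> h.py <<'E'
from scipy.optimize import least_squares
def ringpts(names):
    out=[]
    for n in names:
        im=dict(np.load(f"pics/{n}.npz")); P=cloud(im); h=cv2.cvtColor(im["color"],cv2.COLOR_BGR2HSV)
        m=(im["z_map"]>0)&(h[...,0]<14)&(h[...,1]>140)&(P[...,2]>88)&(P[...,2]<170)&(abs(P[...,0]-575)<70)&(abs(P[...,1]-25)<60)
        out.append(P[m])
    return out
def tor(p,Q,zc=112):
    x,y,a=p[:3]; d=np.array([np.cos(a),np.sin(a),0]); c=np.array([x,y,zc])
    n=(d+[0,0,-1])/np.sqrt(2)  # ring normal
    r=Q-c; h=r@n; rad=np.linalg.norm(r-np.outer(h,n),axis=1)
    return np.hypot(h,rad-28)-3
E
python3 - <<'E'
from h import *
for n in("scene0","side0"):
    Q=ringpts([n])[0]
    s=least_squares(tor,[578,21,1.34],args=(Q,),loss='soft_l1',x_scale=[1,1,.02]); print(n,len(Q),s.x,np.median(abs(s.fun)))
    im=dict(np.load(f"pics/{n}.npz")); P=cloud(im); h=cv2.cvtColor(im["color"],cv2.COLOR_BGR2HSV);c=im["color"]
    # plate holes: dark pixels on plane z=40 -> project rays
    Rm=cv2.Rodrigues(im["rvec"])[0];K=im["camera_matrix"];cp=-Rm.T@im["tvec"].ravel()
    v,u=np.indices(c.shape[:2]); ray=np.stack([(u-K[0,2])/K[0,0],(v-K[1,2])/K[1,1],np.ones_like(u,float)],-1)@Rm
    X=cp+ray*((40-cp[2])/ray[...,2])[...,None]
    dk=((h[...,2]<110)&(abs(X[...,0]-600)<150)&(abs(X[...,1]-100)<150)).astype(np.uint8)
    nn,l,st,_=cv2.connectedComponentsWithStats(dk)
    for i in range(1,nn):
        if 6<st[i,4]<80:
            w=(255-h[...,2][l==i].astype(float)); print(st[i,:5],(np.average(X[l==i],axis=0,weights=w)).round(1))
E
```

```text
scene0 127 [575.3247805   19.33005158   1.34232327] 0.7029482173251327
[325 217  13  13  55] [483.6  16.5  40. ]
[349 224   4   3  11] [488.4  62.7  40. ]
[331 232   5   4  16] [521.8  22.3  40. ]
[318 235  10   8  36] [545.1   2.2  40. ]
[343 234  12   8  52] [535.4  61.1  40. ]
[319 248   6   2   8] [ 5.753e+02 -3.000e-01  4.000e+01]
[318 262   5   4  15] [621.7   0.7  40. ]
[325 278   6   4  19] [668.2  22.5  40. ]
[433 306   6  12  33] [739.3 246.6  40. ]
side0 25 [575.16873717  21.40217871   1.36677002] 0.7365363344705873
[248 321   6   3  10] [705.5 247.5  40. ]
```

```bash
python3 - <<'E'
from h import *
Hs=np.array([[488.4,62.7],[521.8,22.3],[621.7,.7],[668.2,22.5]]);k=np.array([-2,-1,1,2])*.436
def f(p):
    a=p[2]+np.pi+k; return (Hs-(p[:2]+120*np.c_[np.cos(a),np.sin(a)])).ravel()
s=least_squares(f,[600,119,1.34]);print(s.x,s.fun.round(1))
x,y,a=s.x;d=np.array([np.cos(a),np.sin(a)]);print("ring",s.x[:2]-100*d,"bar",s.x[:2]-80.2*d)
a2=a-.436;print("lens after",s.x[:2]+160*np.array([np.cos(a2),np.sin(a2)]), "other",s.x[:2]+160*np.array([np.cos(a+.436),np.sin(a+.436)]))
E
cat >> h.py <<'E'
def plan(xy,z,a,n,op,o=None,lim=5):
    """rows to bring TCP to xy,z with tool y along angle a in n rows"""
    o=o or telemetry.get_obs(); p=np.array(o["ee_pos"],float); M=R.from_rotvec(o["orientation"]).as_matrix()
    cur=np.arctan2(M[1,1],M[0,1]); da=a-cur; T=np.array([*xy,z]); step=(T-p)/n
    rows=[]; yaw=cur
    for i in range(n):
        yy=np.array([np.cos(yaw),np.sin(yaw),0]); xx=np.array([np.sin(yaw)*-1,np.cos(yaw),0])*-1  # x = y cross z(down)
        xx=np.cross(yy,[0,0,-1])
        rows.append([round(float(step@xx)/1000,4),round(float(step@yy)/1000,4),round(float(-step[2])/1000,4),round(-da/n,4),op]); yaw+=da/n
    print("at",p.round(1),"yaw",round(cur,3),"q6",o["qpos"][5],"F",o["ft_force"].round(1));
    for i in range(0,n,5): print(rows[i:i+5])
E
python3 - <<'E'
from h import *
plan((582,41),290,1.342,28,-.3)
E
```

```text
[595.12200408 117.83690654   1.35294483] [-0.3  0.4 -0.3 -0.3  0.6  0.   0.1 -0.1]
ring [573.50876347  20.20050026] bar [577.78818511  39.5325087 ]
lens after [692.44168837 244.83643035] other [560.49442405 274.04487913]
at [ 184.5 -596.8  302.1] yaw -1.271 q6 -0.018985090746872647 F [-0.8  0.5  0.1]
[[0.0203, -0.0176, 0.0004, np.float64(-0.0933), -0.3], [0.0218, -0.0156, 0.0004, np.float64(-0.0933), -0.3], [0.0232, -0.0135, 0.0004, np.float64(-0.0933), -0.3], [0.0244, -0.0113, 0.0004, np.float64(-0.0933), -0.3], [0.0253, -0.009, 0.0004, np.float64(-0.0933), -0.3]]
[[0.026, -0.0066, 0.0004, np.float64(-0.0933), -0.3], [0.0265, -0.0041, 0.0004, np.float64(-0.0933), -0.3], [0.0268, -0.0016, 0.0004, np.float64(-0.0933), -0.3], [0.0268, 0.0009, 0.0004, np.float64(-0.0933), -0.3], [0.0266, 0.0034, 0.0004, np.float64(-0.0933), -0.3]]
[[0.0262, 0.0058, 0.0004, np.float64(-0.0933), -0.3], [0.0255, 0.0083, 0.0004, np.float64(-0.0933), -0.3], [0.0247, 0.0106, 0.0004, np.float64(-0.0933), -0.3], [0.0236, 0.0129, 0.0004, np.float64(-0.0933), -0.3], [0.0223, 0.015, 0.0004, np.float64(-0.0933), -0.3]]
[[0.0208, 0.017, 0.0004, np.float64(-0.0933), -0.3], [0.0191, 0.0189, 0.0004, np.float64(-0.0933), -0.3], [0.0173, 0.0206, 0.0004, np.float64(-0.0933), -0.3], [0.0153, 0.0221, 0.0004, np.float64(-0.0933), -0.3], [0.0131, 0.0234, 0.0004, np.float64(-0.0933), -0.3]]
[[0.0109, 0.0245, 0.0004, np.float64(-0.0933), -0.3], [0.0086, 0.0254, 0.0004, np.float64(-0.0933), -0.3], [0.0062, 0.0261, 0.0004, np.float64(-0.0933), -0.3], [0.0037, 0.0266, 0.0004, np.float64(-0.0933), -0.3], [0.0012, 0.0268, 0.0004, np.float64(-0.0933), -0.3]]
[[-0.0013, 0.0268, 0.0004, np.float64(-0.0933), -0.3], [-0.0038, 0.0266, 0.0004, np.float64(-0.0933), -0.3], [-0.0063, 0.0261, 0.0004, np.float64(-0.0933), -0.3]]
```

Call:
send_rows([
  [0.028, -0.0245, 0, 0, -0.3],
  [0.028, -0.0245, 0, 0, -0.3],
  [0.028, -0.0245, 0, 0, -0.3],
  [0.028, -0.0245, 0, 0, -0.3],
  [0.028, -0.0245, 0, 0, -0.3],
])

```text
t: 0.65
ee_pos: [282.6, -437.3, 302.5]
orientation: [-3.106, -0.469, 0.0]
ft_force: [1.1, 0.1, 0.3]
width: 51.3
```

Call:
send_rows([
  [0.028, -0.0245, 0, 0, -0.3],
  [0.028, -0.0245, 0, 0, -0.3],
  [0.028, -0.0245, 0, 0, -0.3],
  [0.028, -0.0245, 0, 0, -0.3],
  [0.028, -0.0245, 0, 0, -0.3],
])

```text
t: 1.15
ee_pos: [380.2, -278.9, 302.6]
orientation: [-3.106, -0.469, 0.0]
ft_force: [1.5, -1.1, -0.4]
width: 30.9
```

Call:
send_rows([
  [0.028, -0.0245, 0, 0, -0.3],
  [0.028, -0.0245, 0, 0, -0.3],
  [0.028, -0.0245, 0, 0, -0.3],
  [0.028, -0.0245, 0, 0, -0.3],
  [0.028, -0.0245, 0, 0, -0.3],
])

```text
t: 1.65
ee_pos: [477.9, -120.5, 302.7]
orientation: [3.106, 0.469, -0.0]
ft_force: [0.3, -0.7, 1.3]
width: 30.8
```

Call:
send_rows([
  [0.02, -0.02, 0, -0.14, -0.3],
  [0, 0, 0, -0.14, -0.3],
  [0, 0, 0, -0.14, -0.3],
  [0, 0, 0, -0.14, -0.3],
  [0, 0, 0, -0.14, -0.3],
])

```text
t: 2.15
ee_pos: [490.4, -96.7, 302.5]
orientation: [-2.752, -1.514, 0.001]
ft_force: [-0.2, -0.5, 0.0]
width: 30.6
```

Call:
send_rows([
  [0, 0, 0, -0.14, -0.3],
  [0, 0, 0, -0.14, -0.3],
  [0, 0, 0, -0.14, -0.3],
  [0, 0, 0, -0.14, -0.3],
  [0, 0, 0, -0.14, -0.3],
])

```text
t: 2.65
ee_pos: [490.4, -96.9, 302.5]
orientation: [-2.067, -2.366, 0.0]
ft_force: [-0.4, 0.0, 0.5]
width: 30.6
```

Call:
send_rows([
  [0, 0, 0, -0.14, -0.3],
  [0, 0, 0, -0.14, -0.3],
  [0, 0, 0, -0.14, -0.3],
  [0, 0, 0, -0.14, -0.3],
  [0, 0, 0, -0.14, -0.3],
])

```text
t: 3.15
ee_pos: [490.4, -96.9, 302.5]
orientation: [-1.13, -2.931, 0.0]
ft_force: [-0.3, -0.1, 0.5]
width: 30.5
```

Call:
send_rows([
  [0, 0, 0, -0.14, -0.3],
  [0, 0, 0, -0.14, -0.3],
  [0, 0, 0, -0.14, -0.3],
])

```text
t: 3.45
ee_pos: [490.4, -96.9, 302.5]
orientation: [-0.494, -3.102, -0.0]
ft_force: [0.7, 0.4, 0.8]
width: 30.8
```

```bash
python3 - <<'E'
from h import *
plan((578.3,39),290,1.35,5,-.3)
cap("wrist","pics/w1.png");cap("scene","pics/s1.png")
print(telemetry.get_obs()["width"])
E
```

```text
at [490.4 -96.9 302.5] yaw 1.255 q6 -1.4736683699867008 F [0.7 0.4 0.8]
[[-0.0083, 0.0313, 0.0025, np.float64(-0.0191), -0.3], [-0.0089, 0.0311, 0.0025, np.float64(-0.0191), -0.3], [-0.0095, 0.031, 0.0025, np.float64(-0.0191), -0.3], [-0.01, 0.0308, 0.0025, np.float64(-0.0191), -0.3], [-0.0106, 0.0306, 0.0025, np.float64(-0.0191), -0.3]]
30.88937479788274
```

Call:
send_rows([
  [-0.0083, 0.0313, 0.0025, -0.019, -0.3],
  [-0.0089, 0.0311, 0.0025, -0.019, -0.3],
  [-0.0095, 0.031, 0.0025, -0.019, -0.3],
  [-0.01, 0.0308, 0.0025, -0.019, -0.3],
  [-0.0106, 0.0306, 0.0025, -0.019, -0.3],
])

```text
t: 4.05
ee_pos: [579.8, 39.6, 289.9]
orientation: [-0.361, -3.121, 0.0]
ft_force: [0.3, -0.4, 0.7]
width: 30.6
```

```bash
python3 - <<'E'
from h import *
cap("wrist","pics/w2.png");cap("scene","pics/s2.png");cap("side","pics/d2.png")
plan((578.3,39),240,1.35,5,-.3)
for n in("s2","d2"):
    im=cv2.imread(f"pics/{n}.png"); 
    c=im[130:330,260:460] if n=="s2" else im[130:330,220:420]
    cv2.imwrite(f"pics/{n}c.png",cv2.resize(c,None,fx=2.9,fy=2.9,interpolation=cv2.INTER_CUBIC))
Q=ringpts(["w2"])[0];print(len(Q))
if len(Q)>20:
    s=least_squares(tor,[575,20,1.34],args=(Q,),loss='soft_l1',x_scale=[1,1,.02]);print(s.x,np.median(abs(s.fun)))
    s=least_squares(lambda p:tor(p,Q,p[3]),[575,20,1.34,112],loss='soft_l1',x_scale=[1,1,.02,1]);print(s.x,np.median(abs(s.fun)))
E
```

```text
at [579.7  39.7 289.6] yaw 1.343 q6 -1.295007643398781 F [-0.5 -0.3 -0.1]
[[0.0002, -0.0002, 0.0099, np.float64(-0.0014), -0.3], [0.0002, -0.0002, 0.0099, np.float64(-0.0014), -0.3], [0.0002, -0.0002, 0.0099, np.float64(-0.0014), -0.3], [0.0002, -0.0002, 0.0099, np.float64(-0.0014), -0.3], [0.0002, -0.0002, 0.0099, np.float64(-0.0014), -0.3]]
144
[574.924166    19.39192503   1.35889171] 0.30619266704416503
[574.92359543  19.37673338   1.35871207 111.89419252] 0.2999497417725825
```

View pics/w2.png

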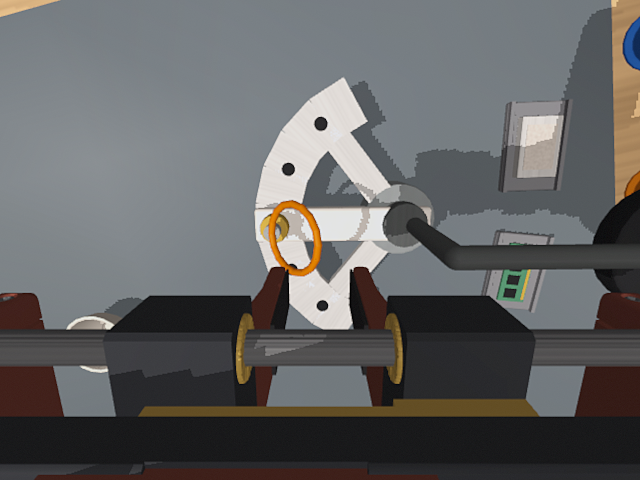

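View pics/s2c.png

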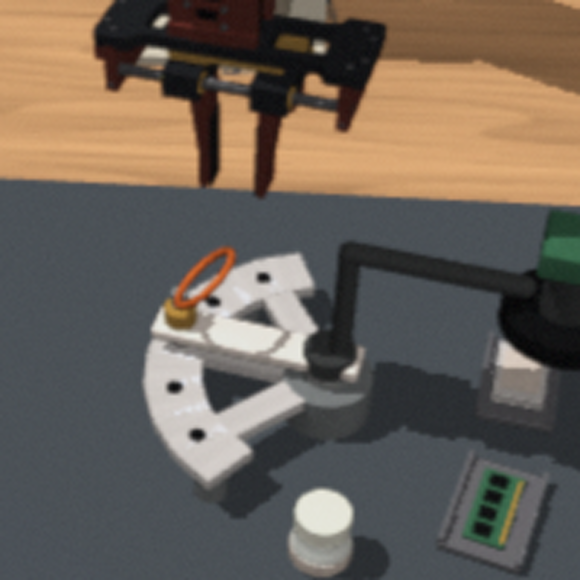

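View pics/d2c.png

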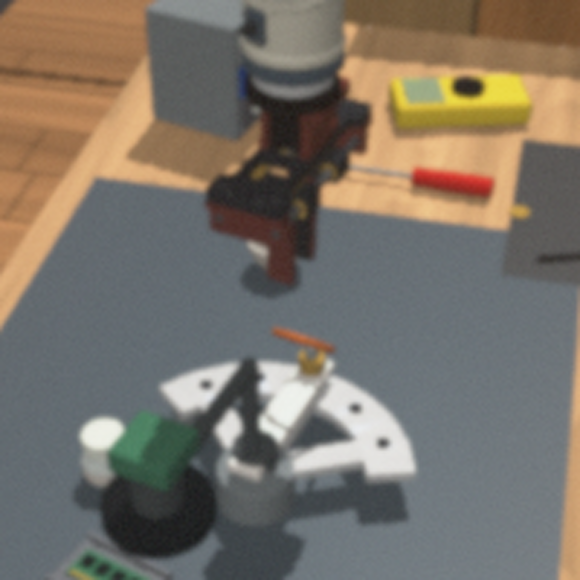

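The wrist fit puts the ring centre at (574.9, 19.4, 111.9), so the top bar is at about (579.1, 38.8, 132). The picture shows the ring near (297,238). The gripper is aligned over the bar, so I'll go down with a finger on each side of it.

Call:
send_rows([
  [0.0001, -0.0002, 0.012, -0.004, -0.3],
  [0.0001, -0.0002, 0.012, -0.004, -0.3],
  [0, -0.0002, 0.012, -0.004, -0.3],
  [0, 0, 0.012, -0.004, -0.3],
  [0, 0, 0.01, 0, -0.3],
])

```text
t: 4.7
ee_pos: [578.5, 37.4, 230.7]
orientation: [-0.332, -3.123, 0.0]
ft_force: [0.9, 0.8, 0.4]
width: 30.9
```

```bash
python3 - <<'E'
from h import *
plan((579.1,38.8),198,1.359,5,-.3)
cap("side","pics/d3.png");cap("scene","pics/s3.png")
for n in("s3","d3"):
    im=cv2.imread(f"pics/{n}.png"); 
    c=im[170:290,280:420] if n=="s3" else im[170:330,240:400]
    cv2.imwrite(f"pics/{n}c.png",cv2.resize(c,None,fx=3.7,fy=3.7,interpolation=cv2.INTER_CUBIC))
E
```

```text
at [578.5  37.4 230.7] yaw 1.359 q6 -1.3150912026298116 F [0.9 0.8 0.4]
[[-0.0001, 0.0003, 0.0065, np.float64(0.0), -0.3], [-0.0001, 0.0003, 0.0065, np.float64(0.0), -0.3], [-0.0001, 0.0003, 0.0065, np.float64(0.0), -0.3], [-0.0001, 0.0003, 0.0065, np.float64(0.0), -0.3], [-0.0001, 0.0003, 0.0065, np.float64(0.0), -0.3]]
```

View pics/s3c.png

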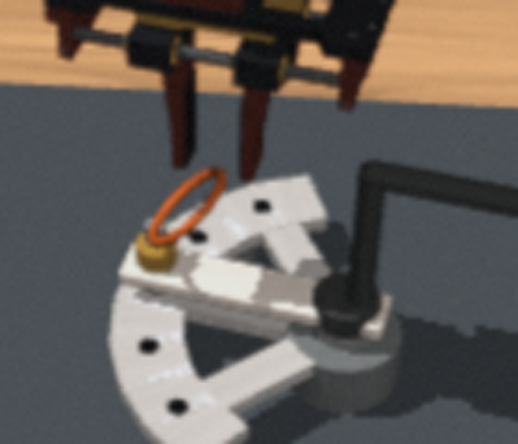

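View pics/d3c.png

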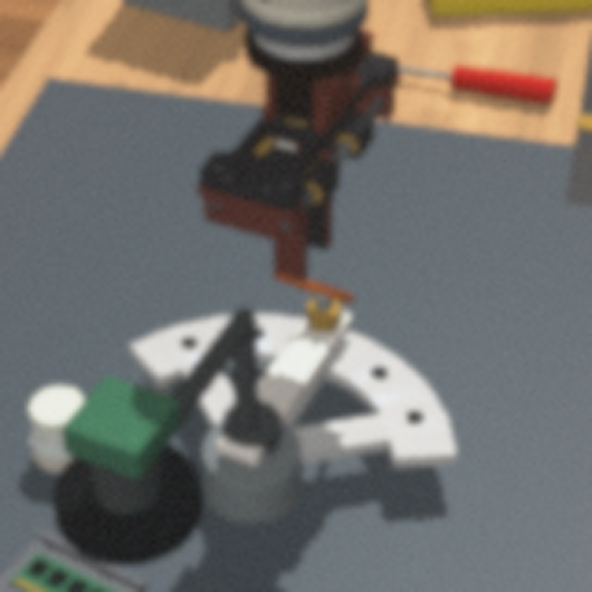

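Call:
send_rows([
  [-0.0001, 0.0003, 0.0065, 0, -0.3],
  [-0.0001, 0.0003, 0.0065, 0, -0.3],
  [-0.0001, 0.0003, 0.0065, 0, -0.3],
  [-0.0001, 0.0003, 0.0065, 0, -0.3],
  [-0.0001, 0.0003, 0.0065, 0, -0.3],
])

```text
t: 5.3
ee_pos: [579.8, 39.4, 199.2]
orientation: [0.33, 3.124, 0.0]
ft_force: [-0.1, -0.4, -0.6]
width: 30.8
```

```bash
python3 - <<'E'
from h import *
plan((579.1,38.8),198,1.359,1,-.3)
cap("side","pics/d4.png");cap("scene","pics/s4.png");cap("wrist","pics/w4.png")
for n in("s4","d4"):
    im=cv2.imread(f"pics/{n}.png"); 
    c=im[170:290,280:420] if n=="s4" else im[170:330,240:400]
    cv2.imwrite(f"pics/{n}c.png",cv2.resize(c,None,fx=3.7,fy=3.7,interpolation=cv2.INTER_CUBIC))
E
```

```text
at [579.8  39.4 199.2] yaw 1.36 q6 -1.3127876774256724 F [-0.1 -0.4 -0.6]
[[0.0006, -0.0007, 0.0012, np.float64(0.0011), -0.3]]
```

View pics/s4c.png

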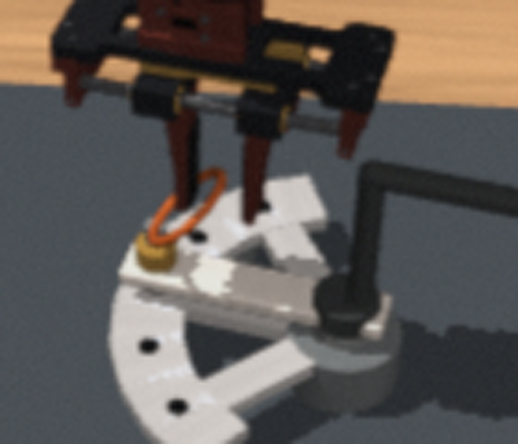

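View pics/w4.png

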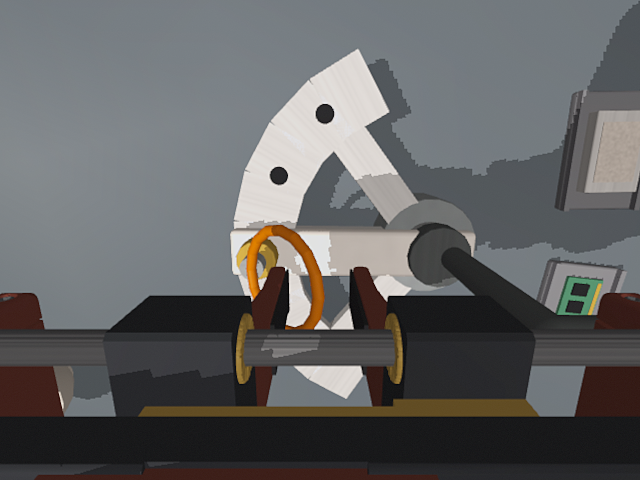

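One finger goes through the ring, the other is outside it, and the bar at about (315,300) lies between the pads. Now I'll close.

Call:
send_rows([
  [0, -0.0005, 0.001, 0, -0.7],
  [0, 0, 0, 0, -0.8],
  [0, 0, 0, 0, -0.85],
  [0, 0, 0, 0, -0.85],
])

```text
t: 5.85
ee_pos: [579.7, 38.4, 198.9]
orientation: [0.33, 3.124, -0.001]
ft_force: [0.3, -4.2, 0.7]
width: 6.9
```

Call:
send_rows([
  [0, 0, 0, 0, -1],
  [0, 0, 0, 0, -1],
  [0, 0, 0, 0, -1],
  [0, 0, 0, 0, -1],
])

```text
t: 6.25
ee_pos: [579.8, 38.3, 198.9]
orientation: [0.331, 3.124, -0.001]
ft_force: [0.1, -4.7, 0.1]
width: 5.8
```

Gripped at 5.8 mm with low side force. Lifting.

Call:
send_rows([
  [0, 0, -0.003, 0, -1],
  [0, 0, -0.003, 0, -1],
  [0, 0, -0.003, 0, -1],
  [0, 0, -0.003, 0, -1],
  [0, 0, -0.003, 0, -1],
])

```text
t: 6.75
ee_pos: [579.7, 38.3, 213.1]
orientation: [-0.331, -3.124, 0.001]
ft_force: [3.0, -4.7, -5.6]
width: 5.6
```

Call:
send_rows([
  [0, 0, -0.0015, 0, -1],
  [0, 0, 0, 0, -1],
])

```text
t: 6.95
ee_pos: [579.7, 38.3, 214.6]
orientation: [-0.331, -3.124, 0.001]
ft_force: [2.9, -5.9, -7.4]
width: 5.5
```

```bash
python3 - <<'E'
from h import *
print(telemetry.get_obs())
cap("side","pics/d5.png");cap("scene","pics/s5.png");cap("wrist","pics/w5.png")
for n in("w5","s5"):
    Q=ringpts([n])[0]
    s=least_squares(lambda p:tor(p,Q,p[3]),[575,20,1.34,124],loss='soft_l1',x_scale=[1,1,.02,1]);print(n,len(Q),s.x,np.median(abs(s.fun)))
c=cv2.imread("pics/s5.png")[170:290,280:420]
cv2.imwrite("pics/s5c.png",cv2.resize(c,None,fx=3.7,fy=3.7,interpolation=cv2.INTER_CUBIC))
E
```

```text
{'t': 6.95, 'qpos': array([ 4.57745695e-02,  4.74085334e-01,  1.78905246e+00, -8.25465926e-04,
        8.78607202e-01, -1.31351229e+00]), 'qvel': array([-0.00205198,  0.00293791,  0.00106774,  0.00107631, -0.00286624,
       -0.00301467]), 'joint_torque': array([  3.33604686, -56.50253892, -23.20261896,   1.12588372,
         0.86201515,  -0.19007953]), 'ee_pos': array([579.66996784,  38.31908076, 214.56454059]), 'orientation': array([-3.30790561e-01, -3.12407385e+00,  1.02282194e-03]), 'ft_force': array([ 2.90290773, -5.94445518, -7.39381971]), 'moment': array([-0.92314323, -0.65604677, -0.18764213]), 'width': 5.503917170636603}
w5 1127 [588.53877653  25.7966656    1.35735323 142.78356357] 6.327626172962399
s5 175 [575.18676937  22.07237887   1.30277322 133.46753148] 2.049424999270527
```

View pics/s5c.png

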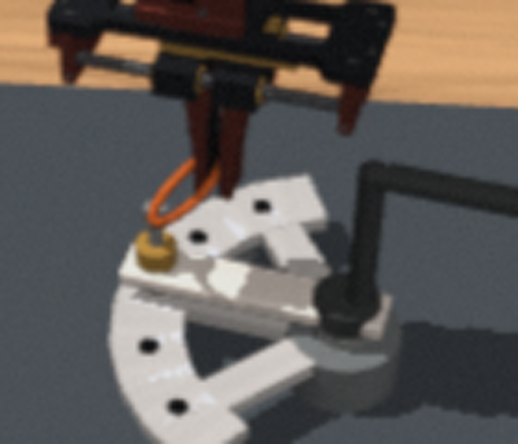

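The pin is up: steel shows under the ring, and the force is −7.4 N. Swinging about the pivot.

Call:
send_rows([
  [0.0035, 0.0001, 0, 0.0436, -1],
  [0.0035, 0.0001, 0, 0.0436, -1],
  [0.0035, 0.0001, 0, 0.0436, -1],
  [0.0035, 0.0001, 0, 0.0436, -1],
  [0.0035, 0.0001, 0, 0.0436, -1],
])

```text
t: 7.6
ee_pos: [562.9, 43.9, 214.3]
orientation: [-0.671, -3.069, 0.001]
ft_force: [2.5, -5.5, -7.1]
width: 5.9
```

```bash
python3 - <<'E'
from h import *
a=-.218; v=R.from_euler('z',a).apply([-15.8,-79.2,0]); print(v+[595.5,117.5,0])
plan((547.7,52.4),214.6,1.36-.436,5,-1)
E
```

```text
[562.94478556  43.59169186   0.        ]
at [562.9  43.9 214.3] yaw 1.14 q6 -1.082307775052594 F [ 2.5 -5.5 -7.1]
[[0.0035, 0.0003, -0.0001, np.float64(0.0432), -1], [0.0035, 0.0001, -0.0001, np.float64(0.0432), -1], [0.0035, -0.0, -0.0001, np.float64(0.0432), -1], [0.0035, -0.0002, -0.0001, np.float64(0.0432), -1], [0.0035, -0.0003, -0.0001, np.float64(0.0432), -1]]
```

Tracking is right on the arc.

Call:
send_rows([
  [0.0035, 0.0001, 0, 0.0434, -1],
  [0.0035, 0.0001, 0, 0.0434, -1],
  [0.0035, 0.0001, 0, 0.0434, -1],
  [0.0035, 0.0001, 0, 0.0434, -1],
  [0.0035, 0.0001, 0, 0.0434, -1],
])

```text
t: 8.1
ee_pos: [547.6, 53.0, 214.3]
orientation: [-1.0, -2.977, 0.002]
ft_force: [1.8, -5.6, -6.1]
width: 5.7
```

Call:
send_rows([
  [0, 0, 0, 0, -1],
])

```text
t: 8.2
ee_pos: [547.2, 53.3, 214.2]
orientation: [-0.997, -2.977, 0.002]
ft_force: [-1.7, -4.2, -7.6]
width: 5.9
```

```bash
python3 - <<'E'
from h import *
plan((547.7,52.4),214.6,1.36-.436,1,-1)
cap("scene","pics/s6.png");cap("side","pics/d6.png");cap("wrist","pics/w6.png")
c=cv2.imread("pics/s6.png")[170:340,280:520]
cv2.imwrite("pics/s6c.png",cv2.resize(c,None,fx=3.3,fy=3.3,interpolation=cv2.INTER_CUBIC))
for n in("scene","side"):
    ps=[]
    for k in "06":
        im=dict(np.load(f"pics/{n[0] if n=='scene' else 'd'}6.npz" if k=="6" else f"pics/{n}0.npz")); P=cloud(im);h=cv2.cvtColor(im["color"],cv2.COLOR_BGR2HSV)
        m=(h[...,0]>45)&(h[...,0]<90)&(h[...,1]>80)&(abs(P[...,2]-217)<3)&(P[...,1]>150)&(P[...,0]>450); q=P[m];ps.append(np.median(q,0)[:2])
    t=[np.arctan2(*(p-[595.5,117.5])[::-1]) for p in ps];print(n,ps,t,t[1]-t[0])
E
```

```text
at [547.2  53.3 214.2] yaw 0.924 q6 -0.8485815573620683 F [-1.7 -4.2 -7.6]
[[-0.001, -0.0004, -0.0004, np.float64(0.0002), -1]]
scene [array([635.88616002, 272.17229394]), array([699.13729364, 242.70189441])] [np.float64(1.3153907872018984), np.float64(0.8793554368907087)] -0.4360353503111897
side [array([628.49229831, 276.38694287]), array([693.38234108, 245.95324537])] [np.float64(1.3660594069633052), np.float64(0.9196545817852474)] -0.4464048251780578
```

View pics/s6c.png

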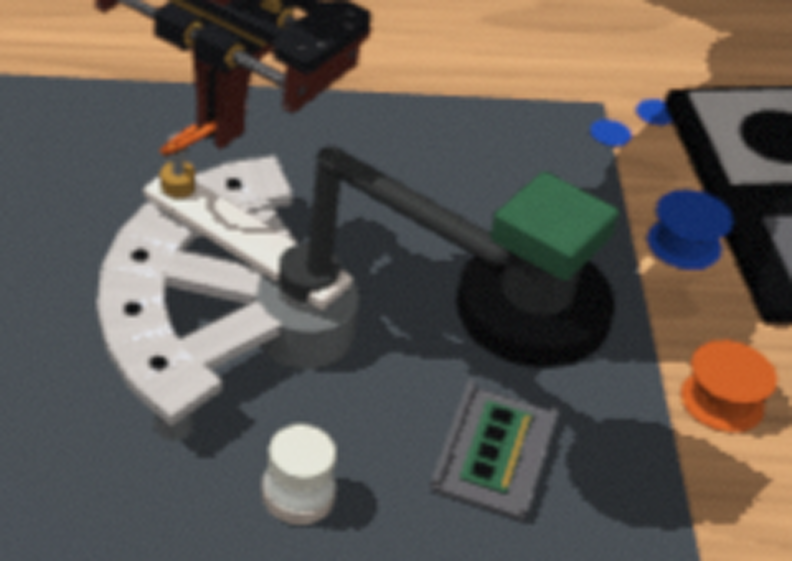

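View pics/w6.png

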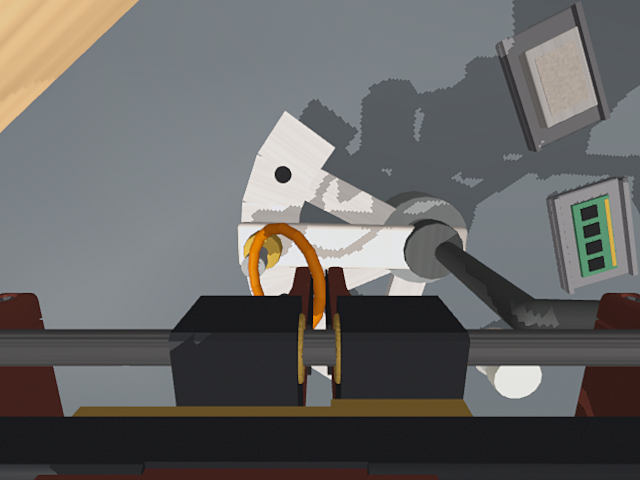

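The camera is over the module, with an estimated arm angle of about −0.446. I'll back off 0.8 mm and lower.

Call:
send_rows([
  [-0.0008, 0, 0, 0, -1],
  [0, 0, 0.003, 0, -1],
  [0, 0, 0.003, 0, -1],
  [0, 0, 0.002, 0, -1],
  [0, 0, 0, 0, -1],
])

```text
t: 8.85
ee_pos: [548.2, 52.7, 206.6]
orientation: [-0.996, -2.978, 0.002]
ft_force: [-2.1, -5.1, -6.0]
width: 5.2
```

Call:
send_rows([
  [0, 0, 0.0015, 0, -1],
  [0, 0, 0, 0, -1],
])

```text
t: 9.05
ee_pos: [548.2, 52.6, 205.3]
orientation: [-0.996, -2.978, 0.002]
ft_force: [-2.7, -5.5, -6.0]
width: 5.5
```

```bash
python3 - <<'E'
from h import *
plan((547.7,52.4),198.9,1.36-.436,1,-1)
E
```

```text
at [548.2  52.6 205.3] yaw 0.926 q6 -0.8509516931482933 F [-2.7 -5.5 -6. ]
[[0.0003, -0.0005, 0.0064, np.float64(0.0016), -1]]
```

Lift is about 6.4 mm and the spring is still pulling down, so the pin has entered the hole. Continuing down.

Call:
send_rows([
  [0, 0, 0.002, 0, -1],
  [0, 0, 0.002, 0, -1],
  [0, 0, 0.002, 0, -1],
  [0, 0, 0, 0, -1],
])

```text
t: 9.45
ee_pos: [548.3, 52.6, 199.3]
orientation: [-0.996, -2.978, 0.002]
ft_force: [-3.2, -6.0, -6.1]
width: 5.5
```

Call:
send_rows([
  [0, 0, 0.0005, 0, -1],
  [0, 0, 0, 0, -1],
])

```text
t: 9.65
ee_pos: [548.3, 52.6, 199.0]
orientation: [-0.996, -2.978, 0.002]
ft_force: [-2.8, -5.3, -4.2]
width: 5.6
```

Back at the home height. Opening by the same amount as on the way in.

Call:
send_rows([
  [0, 0, 0, 0, -0.7],
  [0, 0, 0, 0, -0.5],
  [0, 0, 0, 0, -0.4],
  [0, 0, 0, 0, -0.35],
  [0, 0, 0, 0, -0.35],
])

```text
t: 10.15
ee_pos: [549.2, 53.2, 199.5]
orientation: [0.996, 2.979, 0.001]
ft_force: [0.7, -0.2, 0.7]
width: 28.4
```

```bash
python3 - <<'E'
from h import *
o=telemetry.get_obs();print(o["ee_pos"],o["ft_force"],o["width"])
cap("wrist","pics/w7.png");cap("scene","pics/s7.png")
c=cv2.imread("pics/s7.png")[170:340,280:520]
cv2.imwrite("pics/s7c.png",cv2.resize(c,None,fx=3.3,fy=3.3,interpolation=cv2.INTER_CUBIC))
E
```

```text
[549.19162186  53.17141126 199.50805799] [ 0.74140088 -0.15823112  0.72368685] 28.437417152595156
```

View pics/s7c.png

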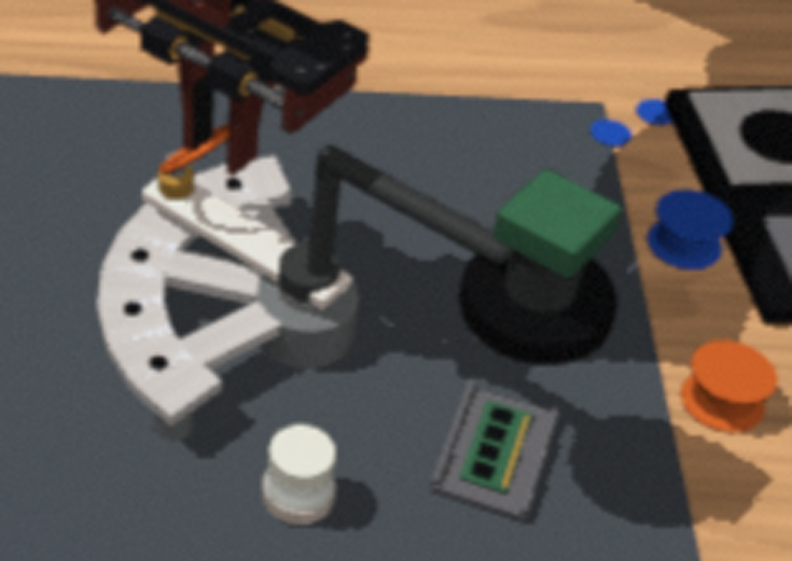

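View pics/w7.png

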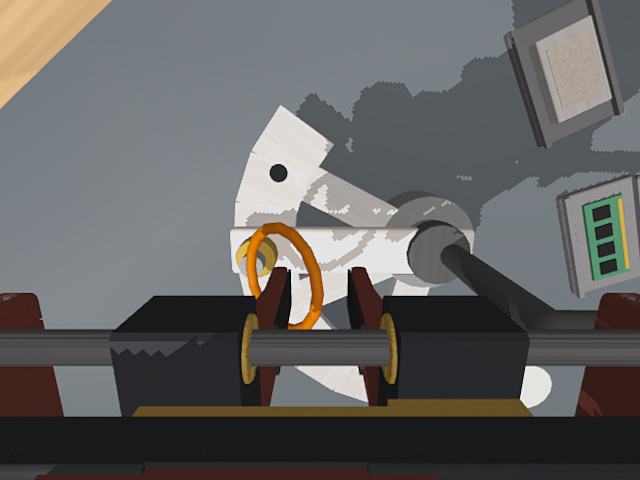

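The ring sits on the bush again at (178,178), and no force remains. The ring at (285,275) lies free between the open fingers. Withdrawing straight up.

Call:
send_rows([
  [0, 0, -0.008, 0, -0.35],
  [0, 0, -0.01, 0, -0.35],
  [0, 0, -0.012, 0, -0.35],
  [0, 0, -0.02, 0, -0.35],
  [0, 0, -0.025, 0, -0.35],
])

```text
t: 10.75
ee_pos: [548.5, 52.9, 275.3]
orientation: [-0.997, -2.979, 0.0]
ft_force: [0.3, 0.2, 0.3]
width: 28.4
```

Call:
send_rows([
  [0, 0, -0.02, 0, -0.35],
  [0, 0, 0, 0, -0.35],
  [0, 0, 0, 0, -0.35],
])

```text
t: 11.05
ee_pos: [548.9, 53.0, 294.9]
orientation: [0.996, 2.978, 0.001]
ft_force: [0.4, 0.4, 0.1]
width: 28.5
```

```bash
python3 - <<'E'
from h import *
o=telemetry.get_obs();print(o["ee_pos"],o["ft_force"])
cap("wrist","pics/w8.png");cap("scene","pics/s8.png");cap("side","pics/d8.png")
for n in("w8","s8"):
    Q=ringpts([n])[0]
    Q=Q[Q[:,2]<140]
    s=least_squares(lambda p:tor(p,Q,p[3]),[536,41,.92,112],loss='soft_l1',x_scale=[1,1,.02,1]);print(n,len(Q),s.x,np.median(abs(s.fun)), "arm",s.x[2]-1.359)
im=dict(np.load("pics/s8.npz"));a=dict(np.load("pics/scene0.npz"))
for k,im in(("0",a),("8",im)):
    P=cloud(im);h=cv2.cvtColor(im["color"],cv2.COLOR_BGR2HSV);Z=P[...,2]
    m=(h[...,0]>35)&(h[...,0]<90)&(h[...,1]>80)&(Z<40)&(Z>0)&(abs(P[...,0]-695)<60)&(abs(P[...,1]-240)<50);print(k,P[m].mean(0))
cv2.imwrite("pics/s8c.png",cv2.resize(im["color"][150:350,100:540],None,fx=1.8,fy=1.8))
E
```

```text
[548.89910576  52.97124228 294.8779721 ] [0.42048496 0.42965836 0.12394955]
w8 103 [536.08569097  37.37247709   0.92280328 111.98066156] 0.30737970824254646 arm -0.43619672304769885
s8 113 [536.44828633  37.32096109   0.90296347 111.70939559] 0.688780720934687 arm -0.45603652984540455
0 [696.19082113 240.12492576  11.36744231]
8 [696.43444275 240.17977758  11.60222104]
```

View pics/s8c.png

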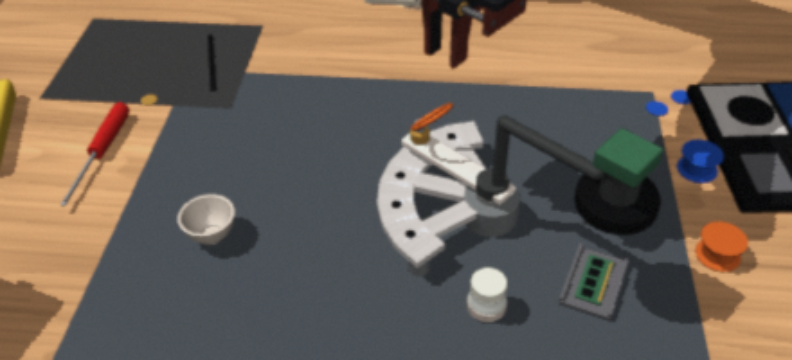

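The pin is home: the ring centre is at z 112.0, the arm is at −0.436 and the finger is clear. Handing in.

```bash
python3 - <<'E'
from h import *
print(ctrl.close_job())
E
```

```text
the job is handed in; nothing more can be done
None
```

The pin is home in the next hole with the camera over the green memory module, and the job was handed in at about 11 s. No verdict was reported.

**What I did:** The moves can't tilt the tool, so a 45° hook was not possible. Instead I put one fingertip down through the ring and pinched its upper bar. I lifted the pin about 16 mm and swung the arm one hole clockwise. I then lowered the pin home, opened the fingers and withdrew straight up.

**Last checks:**
- **Pin and arm:** the wrist camera fit puts the ring centre 112.0 mm above the bench (home is 112) and the arm at −0.436 rad. The scene camera's coarser fit disagreed slightly, with 111.7 mm and −0.456 rad; both are inside the limits.
- **Camera position:** with the arm in that hole, the lens comes out at about (692, 245) mm. The module's colour centre is at about (696, 240) mm, roughly 6 mm away.
- **Loose things:** the memory module moved less than 0.5 mm. The other loose items I checked only by eye, and none looked moved.
- **Contact:** the force on the gripper was near zero after withdrawal, and it stood about 95 mm above the gripping height.

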